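Return a sample jar to its place and close the sample drawer

TASK

Pick up the orange-labelled sample jar from the bench and set it down gently, upright, on the middle of the round green pad in the open drawer. Then push the drawer home gently, without slamming it, until it clicks past its detent and is fully shut, with all three jars still standing. Leave the other things on the bench where they are.

Things in the scene. Friction and masses are not known exactly. Their poses are not given: they have to be found in the camera images.
- jar: the sample jar to put away: clear jar with an orange label and white screw lid, standing upright on the bench at the robot's left. 78 mm tall overall; body 44 mm in diameter up to 58 mm, lid 46 mm in diameter from 58 to 78 mm; about 0.1 to 0.2 kg. Origin: centre of its underside, z up. A good grasp is from above across the lid, 66 mm above the origin
- pad: round green plastic pad, 60 mm in diameter, 4 mm thick, lying loose on the drawer's floor in the one pocket of three that has no jar; which pocket varies. Origin: centre of its underside
- stored_a: a sample jar of the same size with a white label, standing loose in one of the drawer's front pockets. Origin: centre of its underside
- stored_b: another jar like stored_a, in another front pocket
- drawer (a joint): how far the drawer is out, m: 0 fully home, starts 0.15 to 0.18, at most 0.19; sliding friction about 1 N. A sprung roller resists from about 18 mm out to 8 mm out, at most about 7 N; once pushed closer than about 7 mm it pulls the drawer home by itself and holds it there, against a rigid stop at 0. Let go before that and it stays ajar
- drawer_handle (a point): middle of the steel bar handle of the blue-fronted drawer, bar 11 mm thick, 120 mm long, level, its axis 35 mm before the blue front, 95 mm above the bench. Own axes: x points into the drawer unit, the way to push (its yaw varies); y along the bar; z up. The grey unit (280 mm deep, 300 wide, 130 high, fixed) begins 50 mm behind the bar when shut. Front panel 296 mm wide, top edge at 126 mm
- drawer_floor (a point): centre of the middle front pocket, on its floor, 16 mm above the bench, moving with the drawer; axes as drawer_handle's. Three pockets side by side, centres at y = -89, 0, +89 mm, each about 85 mm wide (y) and 122 mm deep (x); dividers rise 24 mm, side walls 28 mm above the floor. The blue panel's front face is 80 mm before this point (-x), its top 110 mm above it
- reagent: bystander: amber bottle with a black cap, 64 mm in diameter, 150 mm tall, on the bench at the right. Origin: centre of its underside
- cup: bystander: cream specimen cup with a white lid, 68 mm in diameter, 87 mm tall, on the bench at the left. Origin: centre of its underside
- carton: bystander: white carton, 160 x 130 x 90 mm, with a flap standing up, on the bench at the far left. Origin: centre of its underside

How it is judged:
On the way:
1. the orange-labelled jar stands upright on the pad in the open drawer, let go (horizontal distance between jar and pad below 0.015 m and z of jar in the frame of drawer_floor between 0.001 and 0.008 m and angle between jar's own z axis and vertical below 0.1 rad and contact force between jar and the fingers below 0.05 N and value of joint drawer above 0.08 m), for 0.2 s.
At the end, for the whole second after the job is handed in: The drawer is fully home (within 3 mm, held by its detent); the orange-labelled jar stands upright (within 0.1 rad) on the pad in the drawer, its axis within 15 mm of the pad's centre, at rest and released; both white-labelled jars stand upright (within 0.1 rad) on the drawer's floor (value of joint drawer below 0.003 m and horizontal distance between jar and pad below 0.015 m and z of jar in the frame of drawer_floor between 0.001 and 0.008 m and angle between each of jar, stored_a, stored_b's own z axis and vertical below 0.1 rad and contact force between jar and the fingers below 0.05 N and z of stored_a in the frame of drawer_floor between -0.004 and 0.006 m and z of stored_b in the frame of drawer_floor between -0.004 and 0.006 m and linear speed of jar below 0.03 m/s); the robot touches nothing.
It fails at once if a stored jar is tipped over (angle between any of stored_a, stored_b's own z axis and vertical above 0.6 rad).
It fails at once if the drawer is slammed: it moves in faster than 0.5 m/s (velocity of joint drawer below -0.5 m/s).
It fails at once if the jar is dropped or rammed onto the pad (over 45 N) (contact force between jar and pad above 45 N).
It fails at once if a bystander (amber bottle, specimen cup or carton) is moved by more than 30 mm (distance of any of reagent, cup, carton from where it was at the start of the episode above 0.03 m).
It also fails if it takes over 54 s, if anything falls off the work surface, if the arm or the gripper's body presses on something with over 40 N, if the wrist force passes 120 N, or if a joint passes its speed limit or range.

ROBOT

A 6-joint arm with a two-finger parallel gripper is mounted at the origin on the work surface. World frame = base frame: x ahead of the robot, y to its left, z up, the work surface at z = 0. Lengths are in m, angles in rad, forces in N, time in s.
With the tool pointing down it reaches from about 0.25 to 0.8 m from the base axis. Payload 3.9 kg.
Tool frame: the origin (TCP) lies midway between the tips of the shut fingers; the grasp point (between the pads) lies 19 mm behind it; z points along the fingers, y is the line along which they close (so a half turn about z gives the same grasp; the last joint's range is limited). The gripper opens to 85 mm and grips with 20 to 120 N. Pads are 22 mm wide; open, the fingers measure 114 mm over their backs; the gripper's body (76 mm by 85 mm) begins 54 mm behind the grasp point. The pads swing forward as they close: fully open they stand 13 mm farther back than shut.
Start: joints at [1.154, 0.26, -0.138, 1.173, 0, 1.571], TCP at [0.213, 0.48, 0.2] pointing down, gripper open.
Joint ranges: [-2.78, 2.78], [-0.83, 1.72], [-1.28, 1.37], [-1.9, 2.12], [-1.57, 1.48], [-3.14, 3.14]. Speed limits (rad/s): [2.57, 2.57, 3.14, 3.14, 3.14, 3.14].

INTERFACE

Orientations are given as a 3x3 rotation matrix whose columns are the frame's x, y, z axes.
In Python, from plant import env gives the robot as it stands.
- The arm moves only by the shell command python3 -m handwheel 'ROWS' [FORCE]. ROWS is JSON, a list of rows, each a list of 3 entries, a list of its own where there are three numbers: the shift along the tool's x, y, z in mm, then the turn about the tool's z in rad, then the finger opening in mm, from 0 to 85.4. A call has 1 to 10 rows; each row is the pose to reach, as a shift and turn from the pose commanded when the call began, along the tool's axes at that moment; what a row does not reach only later rows make up. A row lasts 1/8 s, in which the tool goes at most 62.5 mm and 10.7 degrees, less where a joint would pass 70% of its speed; a pose out of reach is approached as far as the arm can. A call with a gripper value outside its range is refused whole. The fingers move at their own pace and stop on an object; FORCE is the grip in N (left out, the last holds). Time passes only in rows, so rows that repeat a pose let the fingers close. It gives the time, the measured TCP pose, the force, the opening and the grip force at its end, in the units of the state.
- env.sense(): the state, without advancing time (a new reading comes with each control period).
- env.get_image(name): name is "scene" or "top" or "wrist"; returns (picture, depth): 400x640x3 uint8, red, green, blue; 400x640 float32, m along the optical axis (not along the pixel's ray), 0 where there is no reading.
- env.camera_params(name): a dict with "mtx" (3x3 intrinsics, pixels), "position" and "rotation" of the camera in the world. Camera axes: x right, y down, z forward; pixel columns grow to the right and rows downward; lengths in m; the calibration is good to about 2 mm. A picture is of the moment at which its call begins: read the wrist's pose just before it. camera_params takes no time and is no camera call; for the wrist camera it gives the pose at the moment of the call.
- env.hand_in(): hands the job in; it is judged then, once.
Trained networks look in the newest picture that a camera, given by its name, has taken for a name from the list of things; names that differ only in an ending like _2 or _b are one class to them, and where a whole thing is asked for, a point or a joint stands for the part that bears it (a point fixed in the world has none). Each returns a list of dicts, best first, with "p" (0 to 1); they miss things now and then, are a little off and sometimes report something else, mostly with a low value. They report only what shows in the picture. A call takes as long as a camera call.
- env.masks_of(camera, thing): "mask" (400x640 bool, what is visible of it).
- env.mark_of(camera, thing): "point" ([x, y, z] in m, in world coordinates, good to about 4 mm: a listed point, or the origin of a listed thing).
The state is a dict: "clock": time; "joint_positions": joint angles; "joint_vel": joint speeds; "tau": joint torques, N m; "ee_pos": TCP position; "orientation": TCP orientation; "ft_force": force on the tool from outside, world axes, zero at the start; "wrist_torque": the same for the moment, N m; "grip_width": opening from 0.0 (shut) to 1.0 (fully open); "grip_force": force on a finger pad.
Only numpy, scipy, OpenCV 4.12 (cv2) and the standard library are available. Lean on these libraries where they do the work, as an engineer would, in place of code of your own. Each camera call takes 0.05 s, during which the arm holds its last target. There are 200 camera calls.

## Working session

There is one attempt and no reset: what is moved stays moved. The work goes in short steps, Python scripts to look and compute and a shell command to move; the robot and the scene stay as the last step left them, time stands still between calls to the robot, and variables do not carry over. Pictures are saved under pics/ and viewed, at most 10 in all, crops included, and the job is handed in when it is done.

```bash
mkdir -p pics; ls; cat > h.py <<'E'
from plant import env
import numpy as np, cv2
def shot(cam,fn=None):
    im,d=env.get_image(cam)
    if fn: cv2.imwrite('pics/'+fn,im[:,:,::-1])
    return im,d
def proj(cam,p):
    c=env.camera_params(cam);q=np.array(c['rotation']).T@(np.array(p)-c['position']);q=np.array(c['mtx'])@q
    return (q[:2]/q[2]).round().astype(int)
def cloud(cam,d):
    c=env.camera_params(cam);K=np.array(c['mtx']);v,u=np.mgrid[:d.shape[0],:d.shape[1]]
    P=np.stack([(u-K[0,2])/K[0,0]*d,(v-K[1,2])/K[1,1]*d,d],-1)
    return P@np.array(c['rotation']).T+np.array(c['position'])
E
python3 - <<'E'
from h import *
np.set_printoptions(precision=3,suppress=True)
s=env.sense();print(s['clock'],s['ee_pos'],s['orientation'],s['grip_width'])
for cam in ['top','scene']:
    im,d=shot(cam,cam+'0.png')
    for t in ['jar','pad','stored_a','drawer_handle','drawer_floor','reagent','cup','carton']:
        print(cam,t,[(np.round(m['point'],3).tolist(),round(m['p'],2),proj(cam,m['point']).tolist()) for m in env.mark_of(cam,t)[:3]])
a=cv2.imread('pics/top0.png');b=cv2.imread('pics/scene0.png')
E
```

```text
pics
0.0 [0.212 0.479 0.199] [[-0.914  0.405 -0.001]
 [ 0.405  0.914 -0.002]
 [-0.    -0.002 -1.   ]] 0.996590967362616
top jar [([0.598, -0.066, 0.013], 0.63, [336, 211]), ([0.455, 0.291, -0.002], 0.5, [230, 251])]
top pad [([0.595, -0.15, 0.015], 0.8, [360, 212])]
top stored_a [([0.605, 0.029, 0.016], 0.77, [308, 208]), ([0.601, -0.068, 0.018], 0.55, [336, 210])]
top drawer_handle [([0.494, -0.051, 0.096], 0.95, [332, 239]), ([0.596, -0.068, 0.015], 0.25, [336, 211])]
top drawer_floor [([0.612, -0.066, 0.016], 0.67, [336, 207])]
top reagent [([0.466, -0.502, -0.002], 0.71, [462, 253])]
top cup [([0.599, 0.471, -0.001], 0.98, [181, 208])]
top carton []
scene jar [([0.458, 0.294, 0.002], 0.77, [359, 141])]
scene pad [([0.595, -0.151, 0.019], 0.64, [282, 231])]
scene stored_a [([0.612, 0.031, 0.018], 0.83, [332, 202]), ([0.601, -0.067, 0.014], 0.74, [305, 218]), ([0.611, -0.061, 0.012], 0.73, [309, 219])]
scene drawer_handle [([0.494, -0.052, 0.09], 0.75, [286, 178])]
scene drawer_floor [([0.612, -0.063, 0.015], 0.71, [309, 219])]
scene reagent [([0.469, -0.498, -0.001], 0.66, [156, 274])]
scene cup []
scene carton [([0.777, 0.296, 0.001], 0.8, [429, 194])]
```

View pics/top0.png

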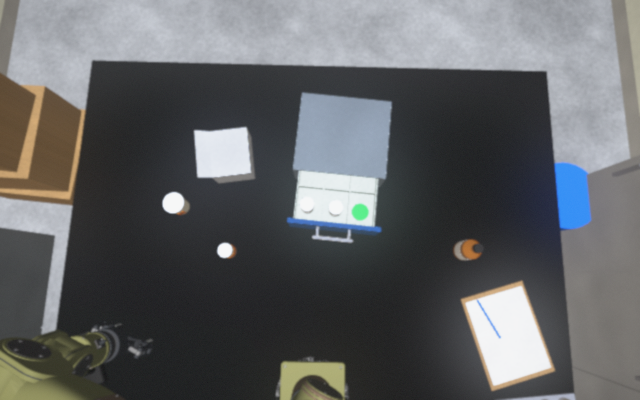

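View pics/scene0.png

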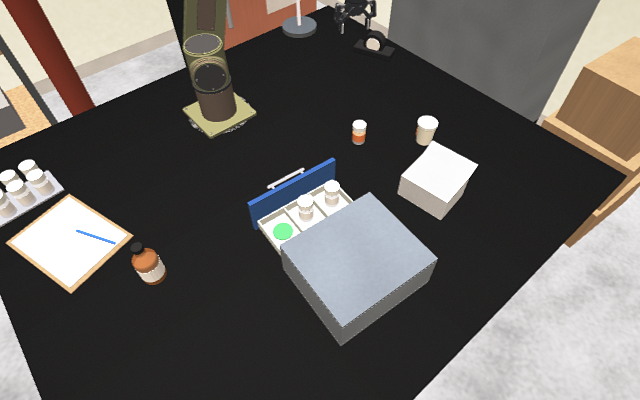

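```bash
python3 - <<'E'
from h import *
np.set_printoptions(precision=4,suppress=True)
im,d=shot('top');P=cloud('top',d)
# lids: white tops near z=0.078 ; stored 0.094
def top(t,z,xy=None):
    for m in env.masks_of('top',t)[:3]:
        Q=P[m['mask']&(d>0)];Q=Q[abs(Q[:,2]-z)<.006]
        if len(Q)<5: print(t,m['p'],'few');continue
        c,r=cv2.minEnclosingCircle(Q[:,:2].astype(np.float32))
        print(t,round(m['p'],2),len(Q),Q.mean(0),'circle',np.round(c,4),round(r,4))
top('jar',.078);top('stored_a',.094);top('pad',.020);top('cup',.087);top('reagent',.15)
# blue panel top edge
Q=P[(d>0)&(abs(P[...,2]-.126)<.004)&(im[...,2].astype(int)>im[...,0].astype(int)+30)]
r=cv2.minAreaRect(Q[:,:2].astype(np.float32));print('panel',r,Q.mean(0))
for m in env.masks_of('top','drawer_handle')[:2]:
    Q=P[m['mask']&(d>0)];Q=Q[abs(Q[:,2]-.097)<.008];print('h',m['p'],len(Q),cv2.minAreaRect(Q[:,:2].astype(np.float32)) if len(Q) else 0)
E
```

```text
jar 0.64 156 [0.4518 0.2927 0.0778] circle [0.4522 0.2936] 0.0228
jar 0.64 24 [ 0.4637 -0.4749  0.0774] circle [ 0.4699 -0.4891] 0.0297
stored_a 0.76 152 [0.6061 0.0328 0.0936] circle [0.607  0.0325] 0.0232
stored_a 0.69 146 [ 0.5974 -0.0604  0.0938] circle [ 0.5976 -0.0606] 0.0225
pad 0.49 219 [ 0.5964 -0.1465  0.0197] circle [ 0.5964 -0.1464] 0.029
cup 0.7 294 [0.6003 0.4663 0.0869] circle [0.6019 0.4672] 0.0329
reagent 0.83 71 [ 0.4719 -0.4985  0.1495] circle [ 0.472  -0.4988] 0.0151
panel ((0.7465839385986328, -0.07305721938610077), (0.2947167158126831, 0.43647658824920654), 85.1484603881836) [ 0.7977 -0.0778  0.1278]
h 0.97 176 ((0.5287706255912781, -0.04940979182720184), (0.26134729385375977, 0.10703817009925842), 64.07115936279297)
```

The views agree: the jar is at (0.453, 0.293), top-image pixel (227,250). The pad is in the right-hand pocket at (0.596, -0.147), pixel (360,212), with stored jars in the left and middle pockets. The bystanders are clear of the path. I'll move above the jar.

```bash
python3 -m handwheel '[[[-50,-12,15],0,85],[[-110,-27,32],0,85],[[-170,-42,50],0,85],[[-230,-58,70],0,85],[[-280,-70,85],0,85],[[-295,-74,90],0,85],[[-295,-74,90],0,85]]' 30
python3 - <<'E'
from h import *
np.set_printoptions(precision=4,suppress=True)
s=env.sense();print(s['ee_pos'],s['orientation'],s['joint_positions'])
im,d=shot('wrist','w1.png');P=cloud('wrist',d)
for m in env.masks_of('wrist','jar')[:2]:
    Q=P[m['mask']&(d>0)];Q=Q[abs(Q[:,2]-.078)<.006]
    if len(Q): print(m['p'],len(Q),Q.mean(0),cv2.minEnclosingCircle(Q[:,:2].astype(np.float32)))
im,d=shot('top');P=cloud('top',d)
# panel front top edge & unit side: yaw via unit top z=.13 greyish, panel z=.126 & x<.6
M=(d>0)&(abs(P[...,2]-.127)<.008)&(abs(P[...,1]+.06)<.25)
Q=P[M&(P[...,0]<.6)];print('panel',len(Q),Q.mean(0),cv2.minAreaRect(Q[:,:2].astype(np.float32)))
vx,vy,x0,y0=cv2.fitLine(Q[:,:2].astype(np.float32),cv2.DIST_HUBER,0,.01,.01).ravel();print('dir',vx,vy,x0,y0)
Q=P[M&(P[...,0]>.65)];print('unit',len(Q),cv2.minAreaRect(Q[:,:2].astype(np.float32)))
Q=P[(d>0)&(abs(P[...,2]-.097)<.008)&(P[...,0]<.515)&(P[...,0]>.47)&(abs(P[...,1]+.05)<.1)];print('bar',len(Q),Q.mean(0),cv2.fitLine(Q[:,:2].astype(np.float32),cv2.DIST_HUBER,0,.01,.01).ravel())
E
```

```text
clock: 2.12
ee_pos: [0.4524, 0.2924, 0.1092]
orientation: [[-0.914, 0.407, -0.001], [0.407, 0.914, -0.0], [0.001, -0.001, -1.0]]
ft_force: [-0.2, 0.2, 0.1]
grip_width: 0.997
grip_force: 0.0
[0.4524 0.2924 0.1092] [[-0.9136  0.4066 -0.0012]
 [ 0.4066  0.9136 -0.0001]
 [ 0.0011 -0.0005 -1.    ]] [ 0.5734  0.338  -0.2711  0.9627  0.0006  0.9921]
0.87 4089 [0.4508 0.294  0.078 ] ((0.45197367668151855, 0.2936580181121826), 0.023013507947325706)
panel 483 [ 0.5191 -0.053   0.1256] ((0.3056064248085022, -0.07092149555683136), (0.5186029076576233, 0.2911660671234131), 3.866422176361084)
dir 0.08506302 0.99637556 0.5358131 -0.06396339
unit 6961 ((0.8331178426742554, -0.07931916415691376), (0.30073127150535583, 0.2669861912727356), 85.32186126708984)
bar 161 [ 0.4965 -0.0552  0.0986] [ 0.0594  0.9982  0.4949 -0.0673]
```

The wrist view confirms the jar is within 1.5 mm of the TCP axis, and the drawer yaw is about -0.083. Next is the descent and grip.

```bash
python3 -m handwheel '[[[0,1,30],0,85],[[0,1,50],0,85],[[0,1,62],0,85],[[0,1,62],0,85],[[0,1,62],0,40],[[0,1,62],0,40],[[0,1,62],0,40],[[0,1,62],0,40],[[0,1,62],0,40],[[0,1,62],0,40]]' 40
```

```text
clock: 3.52
ee_pos: [0.4528, 0.2938, 0.0476]
orientation: [[-0.914, 0.405, 0.0], [0.405, 0.914, -0.0], [-0.0, -0.0, -1.0]]
ft_force: [-0.1, 0.3, -0.5]
grip_width: 0.471
grip_force: 0.0
```

```bash
python3 -m handwheel '[[[0,0,-20],0,40],[[0,0,-60],0,40],[[0,0,-110],0,40],[[0,0,-160],0,40],[[0,0,-160],0,40]]'
python3 - <<'E'
from h import *
np.set_printoptions(precision=4,suppress=True)
s=env.sense();print(s['joint_positions'])
im,d=shot('wrist','w2.png')
R=np.array(s['orientation'])
D=np.array([.5964,-.1465])-s['ee_pos'][:2]
print('pad shift tool mm',1000*R[:2,:2].T@D,'turn',-(np.radians(85.2)-np.arctan2(R[1,1],R[0,1])))
E
```

```text
clock: 4.15
ee_pos: [0.4554, 0.2956, 0.2121]
orientation: [[-0.914, 0.405, 0.008], [0.405, 0.914, 0.005], [-0.005, 0.008, -1.0]]
ft_force: [0.5, -0.6, -0.3]
grip_width: 0.467
grip_force: 0.0
[ 0.5757  0.2786 -0.0792  1.2038  0.      0.9926]
pad shift tool mm [-307.8945 -347.1984] turn -0.33301900729129086
```

View pics/w2.png

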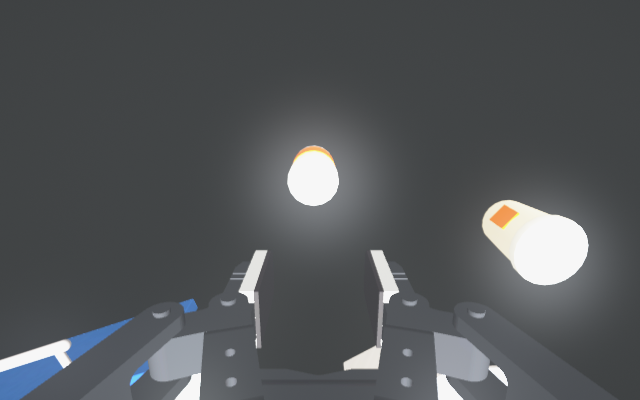

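The picture shows the jar still standing on the bench at (313,180), with the empty fingers below it at (255-385, 270). The grasp missed. I'll re-measure the jar and check where the TCP projects.

```bash
python3 - <<'E'
from h import *
np.set_printoptions(precision=4,suppress=True)
s=env.sense();R=np.array(s['orientation']);p=np.array(s['ee_pos']);print(p,s['grip_width'],s['ft_force'])
for cam in ['wrist','top','scene']:
    im,d=shot(cam,cam+'3.png');P=cloud(cam,d);
    c=env.camera_params(cam);print(cam,'cam in tool',R.T@(c['position']-p), 'tcp px',proj(cam,p),'grasp px',proj(cam,p-.019*R[:,2]))
    for m in env.masks_of(cam,'jar')[:2]:
        Q=P[m['mask']&(d>0)];Q=Q[abs(Q[:,2]-.078)<.006]
        if len(Q)>5: print(m['p'],len(Q),Q.mean(0),cv2.minEnclosingCircle(Q[:,:2].astype(np.float32)))
    if cam=='wrist':
        for u,v in [(262,255),(376,255),(250,290),(385,290)]: print((u,v),d[v,u],R.T@(P[v,u]-p))
    if cam=='top': cv2.imwrite('pics/topc.png',cv2.resize(im[190:310,150:310,::-1],None,fx=4,fy=4))
E
```

```text
[0.4541 0.2947 0.2097] 0.4656903481663464 [-0.2255 -0.1358 -0.632 ]
wrist cam in tool [ 0.0729 -0.0008 -0.1725] tcp px [321 244] grasp px [321 259]
0.72 1989 [0.4503 0.2921 0.0759] ((0.45087674260139465, 0.2916761636734009), 0.022824566811323166)
(262, 255) 0.14361246 [ 0.0121 -0.0241 -0.0407]
(376, 255) 0.143079 [ 0.0124  0.0221 -0.041 ]
(250, 290) 0.11702952 [ 0.0123 -0.0238 -0.0684]
(385, 290) 0.118195996 [ 0.0117  0.0212 -0.0672]
top cam in tool [-0.0665 -0.3039 -1.1552] tcp px [213 247] grasp px [211 246]
0.52 105 [0.4545 0.2872 0.0778] ((0.4523853063583374, 0.292813777923584), 0.022725949063897133)
scene cam in tool [-1.0011 -0.421  -0.8307] tcp px [363  92] grasp px [363  87]
0.74 104 [0.455  0.2893 0.0772] ((0.4529593586921692, 0.29059162735939026), 0.024696383625268936)
```

View pics/topc.png

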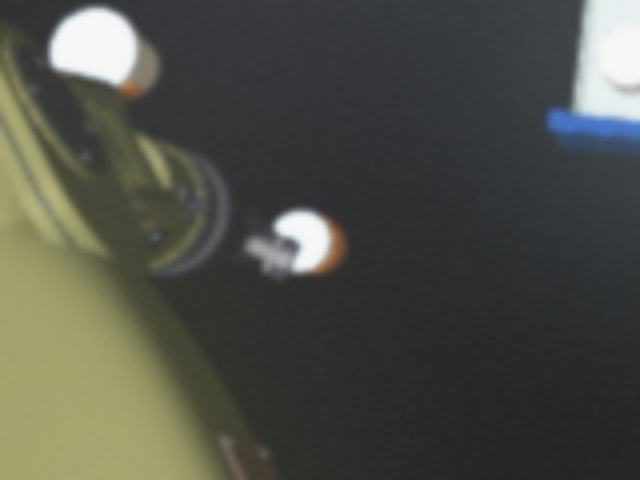

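The jar is unmoved. In the wrist depth image the pad tips sit well behind the reported TCP (tool z ≈ -0.04), so the fingers closed above the lid. I'll measure the actual tip location more precisely.

```bash
python3 - <<'E'
from h import *
np.set_printoptions(precision=4,suppress=True)
s=env.sense();R=np.array(s['orientation']);p=np.array(s['ee_pos'])
im,d=shot('wrist');P=(cloud('wrist',d)-p)@R
M=(d>0)&(P[...,2]<.05)
M[:, :200]=0;M[:,440:]=0
Q=P[M];print('max z of gripper',np.sort(Q[:,2])[-5:]);
for u in (258,264,372,378,382):
    col=[(v,P[v,u].round(4).tolist()) for v in range(244,275,5) if M[v,u]];print(u,col)
E
python3 -m handwheel '[[[0,0,0],0,10],[[0,0,0],0,0],[[0,0,0],0,0],[[0,0,0],0,0]]' 
python3 - <<'E'
from h import *
np.set_printoptions(precision=4,suppress=True)
s=env.sense();R=np.array(s['orientation']);p=np.array(s['ee_pos']);print(s['grip_width'])
im,d=shot('wrist','w4.png');P=(cloud('wrist',d)-p)@R
M=(d>0)&(P[...,2]<.05);M[:, :200]=0;M[:,440:]=0
print(np.sort(P[M][:,2])[-5:])
E
```

```text
max z of gripper [-0.0335 -0.0334 -0.0329 -0.0328 -0.0326]
258 [(254, [0.0116, -0.0246, -0.0421]), (259, [0.0118, -0.0238, -0.0471]), (264, [0.0114, -0.0232, -0.0508]), (269, [0.0118, -0.0224, -0.0556]), (274, [0.0112, -0.022, -0.0584])]
264 [(254, [0.0118, -0.0221, -0.0425]), (259, [0.0113, -0.0216, -0.046]), (264, [0.0115, -0.0209, -0.0509]), (269, [0.0117, -0.0202, -0.0554]), (274, [0.0106, -0.02, -0.0573])]
372 [(254, [0.0112, 0.022, -0.0413]), (259, [0.0112, 0.0213, -0.0459]), (264, [0.011, 0.0207, -0.05]), (269, [0.011, 0.0201, -0.0541]), (274, [0.0097, 0.0199, -0.0556])]
378 [(254, [0.0112, 0.0244, -0.0412]), (259, [0.0111, 0.0237, -0.0456]), (264, [0.0116, 0.0228, -0.0511]), (269, [0.0113, 0.0223, -0.0546]), (274, [0.0117, 0.0215, -0.0594])]
382 [(254, [0.0117, 0.0259, -0.0422]), (259, [0.0115, 0.0252, -0.0465]), (264, [0.0111, 0.0246, -0.05]), (269, [0.0116, 0.0236, -0.0552]), (274, [0.0114, 0.023, -0.0587])]
clock: 5.05
ee_pos: [0.4527, 0.2939, 0.2076]
orientation: [[-0.914, 0.405, 0.0], [0.405, 0.914, 0.0], [-0.0, 0.0, -1.0]]
ft_force: [0.3, -0.1, -0.4]
grip_width: 0.004
grip_force: 0.0
0.004156796247058025
[-0.0345 -0.0344 -0.0344 -0.0341 -0.0341]
```

The shut fingertips lie 34 mm behind the reported TCP, while the wrist camera puts the jar at the correct world height. So I'll treat the TCP reading as 34 mm too far along tool z. The right grasp is at a reported z of about 0.011, and I'll descend there in stages watching the force.

```bash
python3 -m handwheel '[[[0,0,10],0,85],[[0,0,40],0,85],[[0,0,80],0,85],[[0,0,110],0,85],[[0,0,130],0,85],[[0,0,150],0,85],[[0,0,160],0,85],[[0,0,165],0,85],[[0,0,165],0,85]]'
```

```text
clock: 6.22
ee_pos: [0.4528, 0.294, 0.0427]
orientation: [[-0.914, 0.405, 0.0], [0.405, 0.914, 0.0], [-0.0, 0.0, -1.0]]
ft_force: [0.4, 0.9, -0.4]
grip_width: 0.996
grip_force: 0.0
```

```bash
python3 -m handwheel '[[[0,0,10],0,85],[[0,0,20],0,85],[[0,0,30],0,85],[[0,0,32],0,85],[[0,0,32],0,60],[[0,0,32],0,35],[[0,0,32],0,35],[[0,0,32],0,35],[[0,0,32],0,35],[[0,0,32],0,35]]' 40
```

```text
clock: 7.48
ee_pos: [0.453, 0.294, 0.011]
orientation: [[-0.914, 0.405, 0.001], [0.405, 0.914, 0.0], [-0.001, 0.001, -1.0]]
ft_force: [-0.5, -0.5, 5.3]
grip_width: 0.527
grip_force: 40.8
```

The jar is gripped: opening 45 mm, matching the lid, at 41 N. Now the lift.

```bash
python3 -m handwheel '[[[0,0,-10],0,35],[[0,0,-40],0,35],[[0,0,-80],0,35],[[0,0,-120],0,35],[[0,0,-160],0,35],[[0,0,-180],0,35],[[0,0,-180],0,35],[[0,0,-180],0,35]]'
python3 - <<'E'
from h import *
np.set_printoptions(precision=4,suppress=True)
s=env.sense();R=np.array(s['orientation']);p=np.array(s['ee_pos'])
print(s['joint_positions'],s['grip_force'],s['ft_force'])
im,d=shot('wrist','w5.png');P=(cloud('wrist',d)-p)@R
for m in env.masks_of('wrist','jar')[:2]:
    Q=P[m['mask']&(d>0)];print(m['p'],len(Q),Q.min(0),Q.max(0))
D=np.array([.5964,-.1465])-p[:2]
print('pad shift tool mm',1000*R[:2,:2].T@D,'turn',-(np.radians(85.2)-np.arctan2(R[1,1],R[0,1])))
E
```

```text
clock: 8.48
ee_pos: [0.4519, 0.2934, 0.1894]
orientation: [[-0.914, 0.405, -0.002], [0.405, 0.914, -0.001], [0.001, -0.002, -1.0]]
ft_force: [-0.3, -0.3, -2.7]
grip_width: 0.526
grip_force: 41.4
[ 0.5758  0.2898 -0.1231  1.16    0.0001  0.9926] 41.43125653266907 [-0.2668 -0.2973 -2.7214]
0.9 16191 [-0.2458 -0.023  -0.0688] [0.023  0.0264 0.1908]
pad shift tool mm [-310.1636 -343.8102] turn -0.3329517607912984
```

View pics/w5.png

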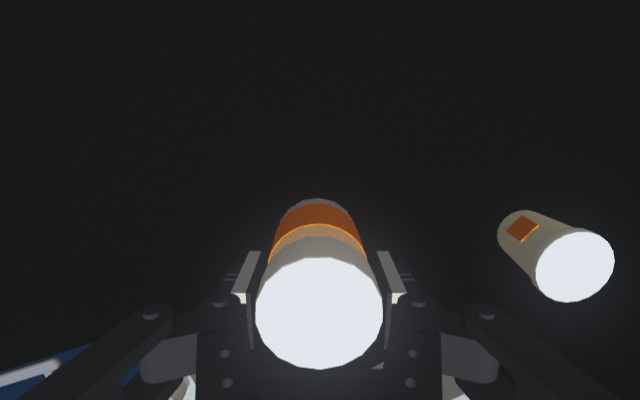

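The jar is held squarely, lid at (318,312), base about 0.18 m up. I'll carry it over the pad and turn to the drawer's yaw.

```bash
python3 -m handwheel '[[[-15,-17,0],-0.02,35],[[-50,-56,0],-0.05,35],[[-90,-100,0],-0.1,35],[[-130,-144,0],-0.14,35],[[-170,-189,0],-0.18,35],[[-210,-233,0],-0.23,35],[[-250,-278,0],-0.27,35],[[-285,-316,0],-0.31,35],[[-303,-337,0],-0.333,35],[[-310,-344,0],-0.333,35]]'
python3 -m handwheel '[[[0,0,0],0,35],[[0,0,0],0,35],[[0,0,0],0,35]]'
python3 - <<'E'
from h import *
np.set_printoptions(precision=4,suppress=True)
s=env.sense();R=np.array(s['orientation']);p=np.array(s['ee_pos'])
print(s['joint_positions'],s['grip_force'])
for cam in ['wrist','top']:
    im,d=shot(cam,cam+'6.png');P=cloud(cam,d)
    print(cam,[(np.round(m['point'],4),m['p']) for m in env.mark_of(cam,'pad')[:2]])
    for t,z in [('pad',.02),('stored_a',.094)]:
        for m in env.masks_of(cam,t)[:2]:
            Q=P[m['mask']&(d>0)];Q=Q[abs(Q[:,2]-z)<.006]
            if len(Q)>5: print(t,m['p'],len(Q),Q.mean(0),cv2.minEnclosingCircle(Q[:,:2].astype(np.float32)))
E
```

```text
clock: 9.82
ee_pos: [0.5964, -0.1476, 0.1889]
orientation: [[-0.996, 0.086, -0.003], [0.086, 0.996, 0.001], [0.003, 0.001, -1.0]]
ft_force: [0.8, -0.1, -2.5]
grip_width: 0.527
grip_force: 41.5
clock: 10.2
ee_pos: [0.5967, -0.1449, 0.1908]
orientation: [[-0.997, 0.082, -0.0], [0.082, 0.997, 0.0], [0.0, 0.0, -1.0]]
ft_force: [0.2, 0.8, -2.2]
grip_width: 0.528
grip_force: 41.5
[-0.2383  0.4181  0.075   1.2278  0.0002 -0.1561] 41.48717164993286
wrist [(array([ 0.5999, -0.1538,  0.0153]), 0.64)]
stored_a 0.73 2585 [ 0.5973 -0.0641  0.0936] ((0.5982183814048767, -0.06325709819793701), 0.02308897115290165)
stored_a 0.63 2663 [0.6062 0.0295 0.0934] ((0.6070262789726257, 0.031019629910588264), 0.023609254509210587)
top []
pad 0.45 51 [0.7328 0.2653 0.0198] ((0.7693938612937927, 0.2952721416950226), 0.09573530405759811)
stored_a 0.75 145 [ 0.5979 -0.0612  0.0936] ((0.5981941223144531, -0.06149859353899956), 0.022986894473433495)
stored_a 0.68 116 [0.6031 0.0326 0.0934] ((0.6032120585441589, 0.03238183632493019), 0.020413892343640327)
```

View pics/wrist6.png

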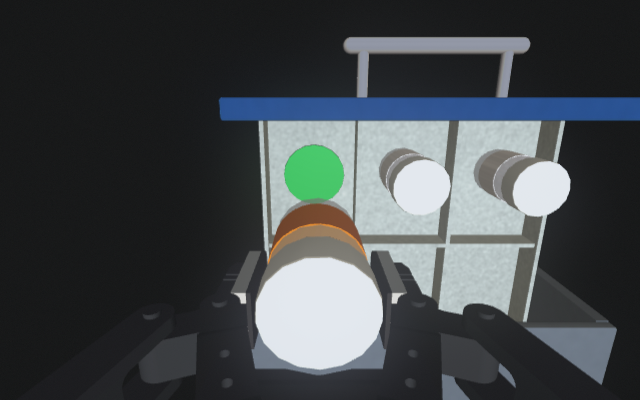

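The wrist picture shows the held jar with its lid at (318,312). The whole pad is visible at (314,174), and the stored jars are at (422,187) and (543,188). I'll measure the pad and held lid in this one picture.

```bash
python3 - <<'E'
from h import *
np.set_printoptions(precision=4,suppress=True)
s=env.sense();R=np.array(s['orientation']);p=np.array(s['ee_pos'])
im,d=shot('wrist');P=cloud('wrist',d);h=cv2.cvtColor(im,cv2.COLOR_RGB2HSV)
G=(h[...,0]>50)&(h[...,0]<80)&(h[...,1]>100)&(d>0)
Q=P[G];c,r=cv2.minEnclosingCircle(Q[:,:2].astype(np.float32));print('pad',Q.mean(0),c,r)
T=(P-p)@R
L=(d>0)&(T[...,2]<-.055)&(T[...,2]>-.08)&(im.min(2)>190);L[:250]=0;L[:,:250]=0;L[:,390:]=0
q=P[L];cl,rl=cv2.minEnclosingCircle(q[:,:2].astype(np.float32));print('lid',q.mean(0),cl,rl)
D=np.array(c)-np.array(cl);print('shift tool mm (lid->pad)',1000*R[:2,:2].T@D,' tcp->pad',1000*R[:2,:2].T@(np.array(c)-p[:2]))
B=(im[...,2].astype(int)>im[...,0].astype(int)+50)&(d>0)&(abs(P[...,2]-.126)<.006);B[130:]=0
b=P[B];print('panel top',b.mean(0),T[B].min(0),T[B].max(0))
E
```

```text
pad [ 0.5948 -0.1496  0.0207] (0.597011387348175, -0.1499367207288742) 0.030242564156651497
lid [ 0.5962 -0.146   0.2575] (0.597661554813385, -0.1461903154850006) 0.02308718115091324
shift tool mm (lid->pad) [ 0.3349 -3.7876]  tcp->pad [-0.4051 -3.8443]
panel top [ 0.5366 -0.067   0.1256] [ 0.0594 -0.0643  0.0626] [0.0741 0.2116 0.0687]
```

```bash
python3 -m handwheel '[[[1,-3,15],0,35],[[1,-3,40],0,35],[[1,-3,70],0,35],[[1,-3,100],0,35],[[1,-3,125],0,35],[[1,-3,140],0,35],[[1,-3,148],0,35],[[1,-3,152],0,35],[[1,-3,152],0,35],[[1,-3,152],0,35]]'
```

```text
clock: 11.9
ee_pos: [0.5964, -0.1493, 0.0394]
orientation: [[-0.996, 0.084, 0.002], [0.084, 0.996, -0.0], [-0.002, -0.0, -1.0]]
ft_force: [0.2, 0.7, -1.3]
grip_width: 0.522
grip_force: 41.5
```

```bash
python3 -m handwheel '[[[0,0,2],0,35],[[0,0,4],0,35],[[0,0,5],0,35],[[0,0,6],0,35],[[0,0,6],0,35]]'; python3 -m handwheel '[[[0,0,1],0,35],[[0,0,1],0,35]]'
```

```text
clock: 12.52
ee_pos: [0.5956, -0.1491, 0.0325]
orientation: [[-0.996, 0.084, -0.0], [0.084, 0.996, 0.0], [0.0, 0.0, -1.0]]
ft_force: [-0.3, -0.6, -1.6]
grip_width: 0.526
grip_force: 41.5
clock: 12.78
ee_pos: [0.5956, -0.1491, 0.0315]
orientation: [[-0.996, 0.084, -0.0], [0.084, 0.996, 0.0], [0.0, 0.0, -1.0]]
ft_force: [1.0, -0.3, -2.0]
grip_width: 0.529
grip_force: 41.5
```

```bash
python3 -m handwheel '[[[0,0,0.5],0,35],[[0,0,1],0,35],[[0,0,1],0,35]]'
```

```text
clock: 13.15
ee_pos: [0.596, -0.1492, 0.0311]
orientation: [[-0.996, 0.084, 0.001], [0.084, 0.996, -0.0], [-0.001, -0.0, -1.0]]
ft_force: [-0.5, -0.4, 2.5]
grip_width: 0.523
grip_force: 41.8
```

The force has gone from -2 to +2.5 N, so the jar is on the pad. I'll release it gently, then rise.

```bash
python3 -m handwheel '[[[0,0,0],0,48],[[0,0,0],0,52],[[0,0,0],0,60],[[0,0,0],0,60],[[0,0,0],0,60]]' 20
python3 -m handwheel '[[[0,0,-10],0,60],[[0,0,-30],0,60],[[0,0,-60],0,60],[[0,0,-100],0,60],[[0,0,-140],0,60],[[0,0,-165],0,60],[[0,0,-165],0,60]]'
python3 - <<'E'
from h import *
np.set_printoptions(precision=4,suppress=True)
s=env.sense();R=np.array(s['orientation']);p=np.array(s['ee_pos'])
im,d=shot('wrist','w7.png');P=cloud('wrist',d);h=cv2.cvtColor(im,cv2.COLOR_RGB2HSV)
G=(h[...,0]>50)&(h[...,0]<80)&(h[...,1]>100)&(d>0)
Q=P[G];print('pad',cv2.minEnclosingCircle(Q[:,:2].astype(np.float32)))
for t in ('jar','stored_a'):
    for m in env.masks_of('wrist',t)[:2]:
        Q=P[m['mask']&(d>0)];Q=Q[abs(Q[:,2]-.096)<.006]
        if len(Q)>5: print(t,m['p'],len(Q),Q.mean(0),cv2.minEnclosingCircle(Q[:,:2].astype(np.float32)))
for cam in('wrist','top','scene'):
    if cam!='wrist': shot(cam,cam+'7.png')
    print(cam,[(np.round(m['point'],4),round(m['p'],2)) for m in env.mark_of(cam,'drawer_handle')[:2]])
E
```

```text
clock: 13.78
ee_pos: [0.5957, -0.1491, 0.0306]
orientation: [[-0.996, 0.084, 0.0], [0.084, 0.996, 0.0], [-0.0, 0.0, -1.0]]
ft_force: [0.1, 0.5, 0.0]
grip_width: 0.703
grip_force: 0.0
clock: 14.65
ee_pos: [0.5975, -0.1495, 0.1989]
orientation: [[-0.996, 0.084, 0.006], [0.084, 0.996, -0.001], [-0.006, -0.001, -1.0]]
ft_force: [-0.2, -0.8, -0.7]
grip_width: 0.698
grip_force: 0.0
pad ((0.5943253040313721, -0.1490107923746109), 0.029528040438890457)
jar 0.95 2413 [ 0.5932 -0.1499  0.0956] ((0.5942915678024292, -0.1499139964580536), 0.02289806492626667)
stored_a 0.69 2360 [ 0.5961 -0.0631  0.0917] ((0.596770703792572, -0.06315065175294876), 0.02285558171570301)
stored_a 0.64 2377 [0.6049 0.0308 0.0918] ((0.6056867837905884, 0.031053215265274048), 0.023021243512630463)
wrist [(array([ 0.4983, -0.0521,  0.0882]), 0.83), (array([ 0.5989, -0.1492,  0.0243]), 0.34)]
top [(array([ 0.4955, -0.0528,  0.0957]), 0.75)]
scene [(array([ 0.4988, -0.0544,  0.094 ]), 0.75)]
```

View pics/w7.png

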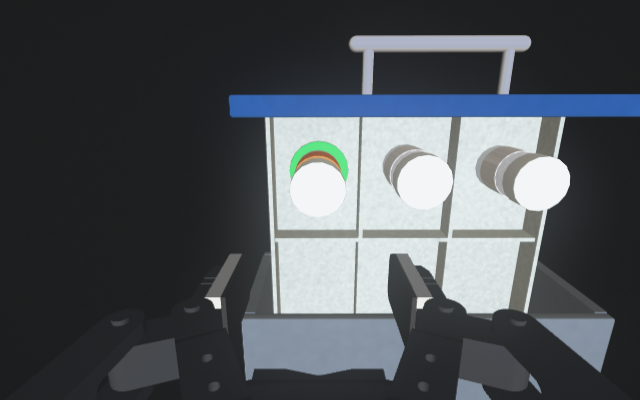

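The jar is released on the pad: pad (318,170) with the lid over it, 1 mm from centre. Both stored jars are upright. Next I'll shut the fingers and go down in front of the handle bar, keeping on the robot's side of it.

```bash
python3 -m handwheel '[[[40,25,0],0,0],[[95,60,0],0,0],[[135,82,0],0,0],[[144,87,10],0,0],[[144,87,40],0,0],[[144,87,80],0,0],[[144,87,115],0,0],[[144,87,145],0,0],[[144,87,158],0,0],[[144,87,158],0,0]]'
python3 - <<'E'
from h import *
np.set_printoptions(precision=4,suppress=True)
s=env.sense();R=np.array(s['orientation']);p=np.array(s['ee_pos'])
shot('scene','s8.png');im,d=shot('wrist','w8.png');P=cloud('wrist',d)
print(p,[(np.round(m['point'],4),round(m['p'],2)) for c in('wrist','scene') for m in env.mark_of(c,'drawer_handle')[:2]])
a=cv2.imread('pics/s8.png')[60:300,160:480];b=cv2.imread('pics/w8.png')
cv2.imwrite('pics/c8.png',np.hstack([cv2.resize(a,(400,300)),cv2.resize(b,(400,300))]))
E
```

```text
clock: 16.3
ee_pos: [0.4588, -0.0503, 0.0371]
orientation: [[-0.996, 0.084, -0.002], [0.084, 0.996, 0.0], [0.002, 0.0, -1.0]]
ft_force: [0.3, 0.6, 0.6]
grip_width: -0.0
grip_force: 0.0
[ 0.4588 -0.0503  0.0371] [(array([ 0.4987, -0.053 ,  0.0908]), 0.69), (array([ 0.5006, -0.055 ,  0.0906]), 0.59)]
```

View pics/c8.png

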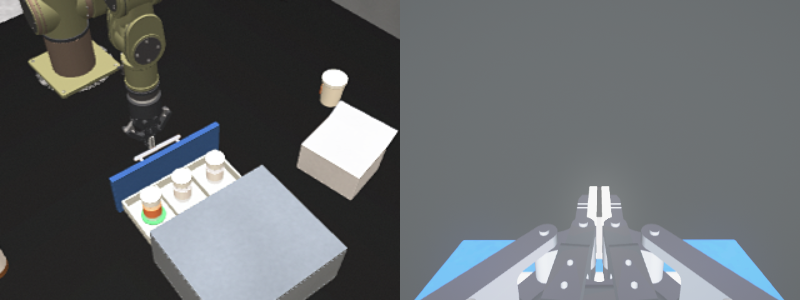

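The fingers stand in front of the bar, clear of it, and all three jars are upright. I'll start the push slowly along -tool x.

```bash
python3 -m handwheel '[[[-8,0,0],0,0],[[-15,0,0],0,0],[[-20,0,0],0,0],[[-24,0,0],0,0],[[-29,0,0],0,0],[[-35,0,0],0,0],[[-42,0,0],0,0],[[-50,0,0],0,0],[[-58,0,0],0,0],[[-66,0,0],0,0]]'
python3 -m handwheel '[[[-8,0,0],0,0],[[-16,0,0],0,0],[[-24,0,0],0,0],[[-32,0,0],0,0],[[-40,0,0],0,0],[[-48,0,0],0,0],[[-55,0,0],0,0],[[-60,0,0],0,0],[[-64,0,0],0,0],[[-66,0,0],0,0]]'
python3 - <<'E'
from h import *
np.set_printoptions(precision=4,suppress=True)
s=env.sense();p=np.array(s['ee_pos']);print(p)
shot('scene','s9.png');shot('top','t9.png')
print([(c,np.round(m['point'],4),round(m['p'],2)) for c in('scene','top') for m in env.mark_of(c,'drawer_handle')[:2]])
E
```

```text
clock: 17.75
ee_pos: [0.5257, -0.0558, 0.0375]
orientation: [[-0.996, 0.084, -0.0], [0.084, 0.996, 0.0], [0.0, 0.0, -1.0]]
ft_force: [-1.3, 0.1, -0.5]
grip_width: 0.0
grip_force: 0.6
clock: 19.0
ee_pos: [0.5914, -0.0615, 0.0377]
orientation: [[-0.996, 0.084, 0.0], [0.084, 0.996, -0.0], [-0.0, -0.0, -1.0]]
ft_force: [-0.7, -0.5, -0.7]
grip_width: 0.001
grip_force: 0.4
[ 0.5914 -0.0615  0.0377]
[('scene', array([ 0.6109, -0.0628,  0.0896]), 0.77)]
```

```bash
python3 -m handwheel '[[[-3,0,0],0,0],[[-6,0,0],0,0],[[-9,0,0],0,0],[[-12,0,0],0,0],[[-15,0,0],0,0],[[-18,0,0],0,0],[[-20,0,0],0,0],[[-20,0,0],0,0]]'
python3 -m handwheel '[[[-2,0,0],0,0],[[-4,0,0],0,0],[[-6,0,0],0,0],[[-8,0,0],0,0],[[-10,0,0],0,0]]'
```

```text
clock: 20.2
ee_pos: [0.6115, -0.0631, 0.0376]
orientation: [[-0.996, 0.084, 0.001], [0.084, 0.996, 0.0], [-0.001, 0.0, -1.0]]
ft_force: [0.2, 0.2, -0.2]
grip_width: -0.002
grip_force: 0.0
clock: 20.82
ee_pos: [0.6195, -0.0637, 0.0375]
orientation: [[-0.996, 0.084, -0.003], [0.084, 0.996, 0.0], [0.003, 0.0, -1.0]]
ft_force: [-5.3, 1.0, 3.6]
grip_width: 0.002
grip_force: 2.8
```

The detent is resisting at 5 N. I'll go on in small steps.

```bash
python3 -m handwheel '[[[-2,0,0],0,0],[[-4,0,0],0,0],[[-6,0,0],0,0],[[-7,0,0],0,0],[[-7,0,0],0,0]]'
python3 -m handwheel '[[[-1,0,0],0,0],[[-2,0,0],0,0],[[-3,0,0],0,0],[[-3,0,0],0,0]]'
```

```text
clock: 21.45
ee_pos: [0.6292, -0.0647, 0.0377]
orientation: [[-0.996, 0.084, 0.002], [0.084, 0.996, -0.0], [-0.002, -0.0, -1.0]]
ft_force: [0.2, -0.9, 0.2]
grip_width: -0.004
grip_force: 0.0
clock: 21.95
ee_pos: [0.631, -0.0648, 0.0376]
orientation: [[-0.996, 0.084, 0.0], [0.084, 0.996, -0.0], [-0.0, -0.0, -1.0]]
ft_force: [0.7, 0.3, 0.1]
grip_width: -0.0
grip_force: 0.0
```

The force dropped to zero, so the drawer has probably snapped home. I'll back off, rise and look.

```bash
python3 -m handwheel '[[[10,0,0],0,0],[[40,0,0],0,0],[[70,0,-10],0,0],[[80,0,-50],0,0],[[80,0,-100],0,0],[[80,0,-140],0,0],[[80,0,-140],0,0],[[80,0,-140],0,0]]'
python3 - <<'E'
from h import *
np.set_printoptions(precision=4,suppress=True)
s=env.sense();print(s['ee_pos'],s['ft_force'])
shot('scene','s10.png');im,d=shot('wrist','w10.png');P=cloud('wrist',d)
print([(c,np.round(m['point'],4),round(m['p'],2)) for c in('scene','wrist') for m in env.mark_of(c,'drawer_handle')[:2]])
a=cv2.imread('pics/s10.png')[60:300,160:480];b=cv2.imread('pics/w10.png')
cv2.imwrite('pics/c10.png',np.hstack([cv2.resize(a,(400,300)),cv2.resize(b,(400,300))]))
E
```

```text
clock: 22.95
ee_pos: [0.5502, -0.058, 0.177]
orientation: [[-0.996, 0.084, -0.001], [0.084, 0.996, 0.0], [0.001, -0.0, -1.0]]
ft_force: [0.3, 0.6, -1.0]
grip_width: -0.003
grip_force: 0.0
[ 0.5502 -0.058   0.177 ] [ 0.2563  0.644  -1.0009]
[('scene', array([ 0.6532, -0.0673,  0.0919]), 0.56)]
```

View pics/c10.png

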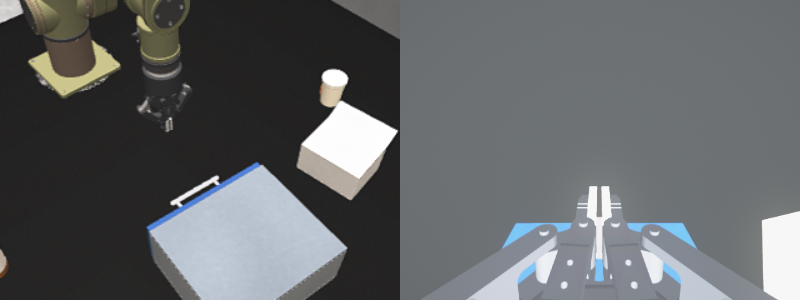

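The drawer front sits flush against the unit at (205,195). The handle is at x ≈ 0.653, beyond where the fingers stopped, so the detent pulled it home. The arm is clear, so I'm handing in.

```bash
python3 -c "
from plant import env
print(env.hand_in())"
```

```text
the job is handed in; nothing more can be done
None
```

The job is handed in: I set the orange-labelled jar about 1 mm from the pad's centre and closed the drawer past its detent; the jars stood upright when last visible but couldn't be seen once it shut, and the hand-in gave no verdict.

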